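Pick the large heat sink from the parts bin and clamp it in the inspection fixture

ROBOT

A 7-joint arm with a two-finger parallel gripper is mounted at the origin on the work surface. World frame = base frame: x ahead of the robot, y to its left, z up, the work surface at z = 0. Lengths are in m, angles in rad, forces in N, time in s.
With the tool pointing down it reaches from about 0.4 to 0.875 m from the base axis. Payload 19.3 kg.
Tool frame: the origin (TCP) lies on the centre line of the jaws, within the pads' length; the fingertips stand 14 mm ahead of it and the grasp point (between the pads) lies 5 mm behind it; x points along the fingers, y is the direction in which the jaws open and shut, and the axes are right-handed (so a half turn about x gives the same grasp; the last joint's range is limited). The gripper opens to 85 mm and grips with 20 to 120 N. Pads are 22 mm wide; open, the fingers measure 114 mm over their backs; the gripper's body (76 mm by 85 mm) begins 54 mm behind the grasp point. The pads swing forward as they close: fully open they stand 13 mm farther back than shut.
Start: joints at [1.063, 0.521, -0.036, 1.599, 0.021, 1.021, -0.113], TCP at [0.265, -0.566, 0.245] pointing down, gripper open.
Joint ranges: [-2.91, 2.91], [-0.3, 2.13], [-1.5, 1.42], [0.17, 2.43], [-1.26, 4.41], [0.16, 1.93], [-2.52, 2.52]. Speed limits (rad/s): [1.89, 1.89, 2.39, 2.39, 3.01, 3.01, 3.01].

INTERFACE

Orientations are given as [roll, pitch, yaw] about the fixed x, y, z axes, in that order (R = Rz(yaw) Ry(pitch) Rx(roll)).
In Python, from workcell import monitor, optics, bot gives the robot as it stands.
- The arm moves only by the tool arm_command, never from a script. Its arguments are lists of equal length, an entry for each row: "delta_pos": the shift along the tool's x, y, z as a fraction of full scale, a list of three; "rotation": the turn, a rotation vector about the tool's x, y, z as a fraction of full scale, a list of three. In form: {"delta_pos": [[dx, dy, dz], ...], "rotation": [[wx, wy, wz], ...]}. A call has 1 to 10 rows; each row shifts and turns the pose as measured when the row begins, along the tool's axes as they then stand; what a row does not reach is not made up. Full scale, the value 1, is 30 mm for a shift and 6 degrees for a turn. A row lasts 1/10 s, in which the tool goes at most 50 mm and 8.59 degrees, less where a joint would pass 70% of its speed; a pose out of reach is approached as far as the arm can. A call with a number of a shift or a turn outside -1 to 1 is refused whole. A call with a gripper value outside its range is refused whole. "gripper" is the closure, from -1 (fully open) to 1 (shut), so that 0 is half open, set as the call begins (left out, the last holds). The fingers move at their own pace and stop on an object; "grip_force" is the grip in N (left out, the last holds). Time passes only in rows, so rows that do not move let the fingers close. It gives the time, the measured TCP pose, the force and the opening at its end, in the units of the state.
- monitor.observe(): the state, without advancing time (a new reading comes with each control period).
- optics.grab_frame(name): name is "scene" or "side" or "wrist"; returns the picture (384x512x3 uint8, red, green, blue); there is no depth.
- optics.camera_params(name): a dict with "fx", "fy", "cx", "cy" (pixels), "dist_coeffs" ([k1, k2, p1, p2, k3] as OpenCV has them; the pictures are not rectified), "origin" and "rotation" of the camera in the world. Camera axes: x right, y down, z forward; pixel columns grow to the right and rows downward; lengths in m; the calibration is good to about 2 mm. A picture is of the moment at which its call begins: read the wrist's pose just before it. camera_params takes no time and is no camera call; for the wrist camera it gives the pose at the moment of the call.
- bot.job_done(): hands the job in, once; it reports no verdict.
The state is a dict: "clock": time; "qpos": joint angles; "qd": joint speeds; "joint_efforts": joint torques, N m; "position": TCP position; "tool_rot": TCP orientation; "force": force on the tool from outside, world axes, zero at the start; "moment": the same for the moment, N m; "grip_width": finger opening in m.
Only numpy, scipy, OpenCV 4.12 (cv2) and the standard library are available. Lean on these libraries where they do the work, as an engineer would, in place of code of your own. Each camera call takes 0.05 s, during which the arm holds its last target. There are 200 camera calls.

TASK

Take the large finned heat sink out of the parts bin and set it down on the bare bench top, because in the narrow bin it can only be gripped by its long sides and in the fixture only by its two ends. Take it again by its ends, lay it gently (not dropped), fins up and centred, on the floor of the fixture's channel and let go of it; then push the open clamp handle over past its dead point so that the rubber pad comes down and holds the heat sink. Leave the other parts in the bin and do not disturb the tape roll, the tumbler or the circuit board panel.

Things in the scene. Friction and masses are not known exactly. Their poses are not given: they have to be found in the camera images.
- heatsink_center (a point): Centre (half-way up) of the large heat sink: bare aluminium, 62 long (its x) x 44 wide (its y) x 40 high (its z), about 0.17 kg; a flat base 10 thick with 5 upright fins, 4 thick, running along its length. Starts in the bin, fins up, its length across the bin, in any of four places; it looks the same turned half round.
- heatsink: The same large heat sink; origin at the centre of its underside.
- bin: Fixed grey plastic bin, open on top, outside 318 (its x) x 88 (its y) x 60 high, walls 4, floor 4 thick; origin at the centre of its underside. Holds four parts in a row along its x, about 70 apart, about 25 clear on either side of the heat sink along the row; only 4 to 14 between the heat sink's ends and the bin's long walls.
- small_sink_center (a point): Centre of a small aluminium heat sink, 42 x 34 x 22 high, also finned; stays in the bin.
- choke_center (a point): Centre of a transformer with dark steel core and copper winding, 48 x 34 x 36 high; stays in the bin.
- capacitor_center (a point): Centre of an upright black can capacitor, 34 diameter, 49 high; stays in the bin.
- nest: Fixed clamping fixture; origin on the bench under the middle of its channel, which runs along its x. Aluminium base plate 10 thick, 110 along x, from -50 to +106 along y. Two upright white walls, 54 long, 8 thick, inside faces at y = -25.5 and +25.5, tops 64 above the bench.
- channel (a point): Middle of the channel's floor (the base plate's top, 10 above the bench), axes as the fixture's. The channel is open at both ends; the heat sink lies along it with its centre 20 above this point, each end 4 proud of the walls.
- pivot (a point): Pivot of the clamp lever, behind the +y wall: 75 from the channel's middle along the fixture's y, 72 above the bench, between two steel cheeks that reach 82 above the bench.
- hold_clamp (a joint): Lever angle about the fixture's x: 0 open (leaning back 25 degrees from upright, away from the channel), 0.44 upright, 1.0 dead point, about 2.0 pad on the heat sink, 2.1 stop. Before the dead point a spring brings it back to 0 (about 6 N at the handle, falling to none); past it the lever closes by itself, damped, in about a second and the pad presses with about 10 N.
- handle_tip (a point): Outer end of the clamp lever, 150 from the pivot, in the plane x = 0 of the fixture. The lever is a steel bar 14 wide and 12 thick; its last 60 is a black grip 20 wide, 18 thick. To close, it is pushed near its tip from behind (+y of the fixture) towards -y. Pivot to pad 75.
- pad: Round black rubber pad, 20 diameter, on the lever's channel side, 75 from the pivot and reaching 22 from the lever's mid line; its origin is at the pivot.
- tape: Cardboard tape roll lying flat, 96 diameter, 48 high; origin at the centre of its underside. Leave alone.
- tumbler: Steel drinking tumbler, 68 diameter, 160 high; origin at the centre of its underside. Leave alone.
- board_panel: Green circuit board panel with rows of silver components, 80 (x) x 110 (y) x 8, lying flat; origin at the centre of its underside. Leave alone.
Not all that is in view belongs to the job. What is shaped like the part that bears choke_center but yellow is not meant.

How it is judged:
By the outcome, as a careful person would: the job done as asked, in the order asked, and still so for the second after the job is handed in, with the robot touching nothing.
It also fails if it takes over 64 s, if anything falls off the work surface, if the arm or the gripper's body presses on something with over 40 N, if the wrist force passes 120 N, or if a joint passes its speed limit or range.

## Working session

There is one attempt and no reset: what is moved stays moved. The work goes in short steps, Python scripts to look and compute and a tool call to move; the robot and the scene stay as the last step left them, time stands still between calls to the robot, and variables do not carry over. Pictures are saved under pics/ and viewed, about 8 in all and at most 12, crops included, and the job is handed in when it is done.

Besides the shell and the picture viewer there is one more tool, called as name(argument=value, ...) on one line, values as JSON. arm_command: Moves the arm, as the interface text tells. Its arguments: {"type":"object","properties":{"delta_pos":{"type":"array","items":{"type":"array","items":{"type":"number"}}},"rotation":{"type":"array","items":{"type":"array","items":{"type":"number"}}},"gripper":{"type":"number"},"grip_force":{"type":"number"}},"required":["delta_pos","rotation"]}

```bash
ls; mkdir -p pics
python3 - <<'E'
from workcell import monitor, optics, bot
import cv2
print(monitor.observe())
for n in ("scene","side"):
    p=optics.camera_params(n); print(n,p)
    cv2.imwrite(f"pics/{n}0.png",cv2.resize(optics.grab_frame(n)[:,:,::-1],(800,600),interpolation=cv2.INTER_CUBIC))
print(optics.camera_params("wrist"))
E
```

```text
pics
{'clock': 0.0, 'qpos': array([ 1.06279613,  0.52202605, -0.03634357,  1.59997046,  0.02120176,
        1.02111281, -0.11276795]), 'qd': array([-0.0005013 , -0.00061572,  0.00211598, -0.00166057, -0.00100216,
        0.00022646, -0.00161944]), 'joint_efforts': array([-4.01306315e-04, -9.27112055e+01,  1.98011935e+00, -3.69943678e+01,
        1.78480911e-02,  8.02352006e-03, -5.14047906e-05]), 'position': array([ 0.26481256, -0.56578431,  0.24473149]), 'tool_rot': array([-1.50544927,  1.5696647 ,  2.07397993]), 'force': array([ 0.03132607,  0.2217925 , -0.3382676 ]), 'moment': array([ 0.02211245,  0.04551343, -0.05345459]), 'grip_width': 0.08544335353409552}
scene {'fx': 412.40887314553964, 'fy': 412.40887314553964, 'cx': 267.7194292123368, 'cy': 188.37483323016122, 'dist_coeffs': array([-0.06371023,  0.        ,  0.        ,  0.        ,  0.        ]), 'origin': array([ 1.38190086, -0.11109908,  0.75619809]), 'rotation': array([-2.23997162,  0.00717693,  1.38868425])}
side {'fx': 373.356190438803, 'fy': 373.356190438803, 'cx': 254.0710118082729, 'cy': 191.7618980688993, 'dist_coeffs': array([0.02261129, 0.        , 0.        , 0.        , 0.        ]), 'origin': array([0.17813829, 0.54959693, 0.50596603]), 'rotation': array([-2.07355492,  0.00335939, -2.50176403])}
{'fx': 286.26309589683933, 'fy': 286.26309589683933, 'cx': 254.00488726936746, 'cy': 190.04909686542263, 'dist_coeffs': array([-0.0668551,  0.       ,  0.       ,  0.       ,  0.       ]), 'origin': array([ 0.33437077, -0.53393412,  0.37350883]), 'rotation': array([ 2.83390307e+00,  2.01264474e-03, -1.13240223e+00])}
```

View pics/scene0.png

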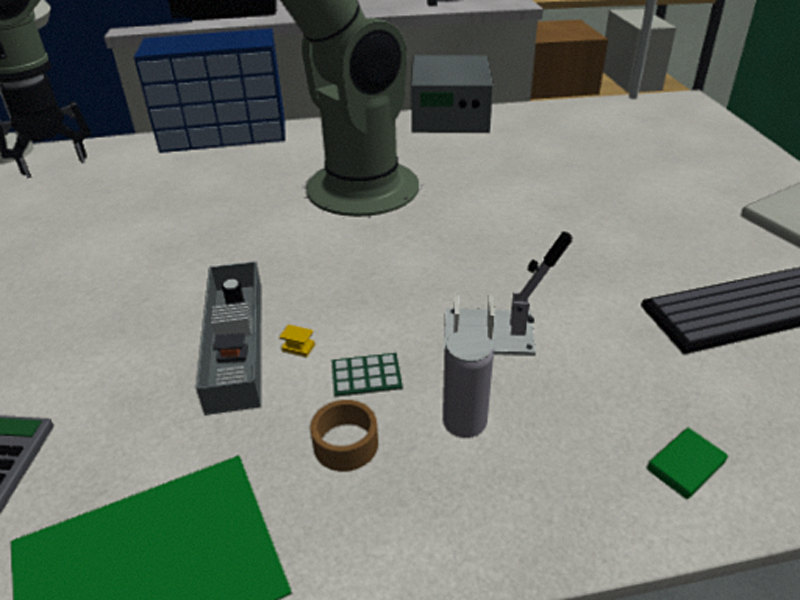

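View pics/side0.png

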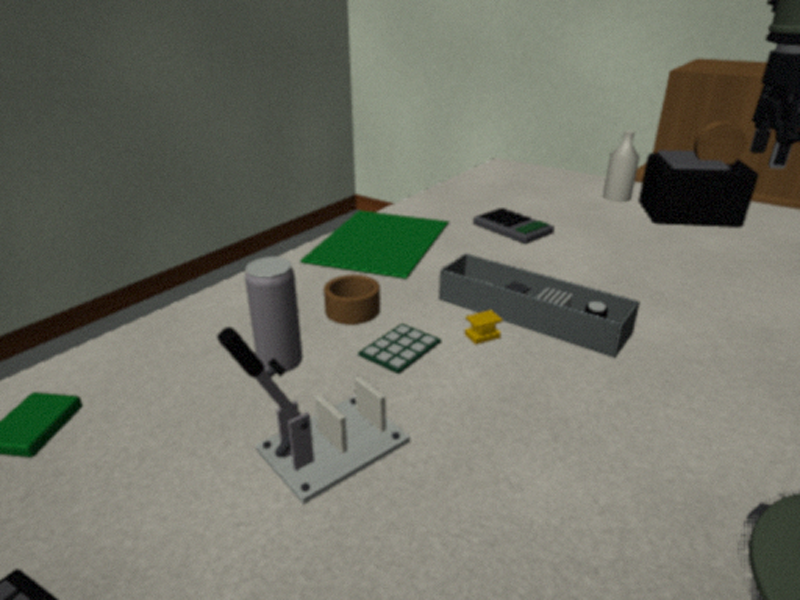

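Scene view: the bin is at (205–260, 265–410), with the fins of the large sink at about (231,315), between the capacitor (232,290) and the choke (230,345). The fixture is at (445–535, 300–355). In the side view its plate corners are (258,450), (305,500), (408,438) and the fins are at (554,296).

```bash
cat > h.py <<'E'
from workcell import monitor, optics, bot
import cv2, numpy as np
from scipy.spatial.transform import Rotation as R
def px(n,pts,z,s=1.5625,p=None):
    "pixels (in 800-wide picture) -> world points on plane z"
    p=p or optics.camera_params(n)
    K=np.array([[p['fx'],0,p['cx']],[0,p['fy'],p['cy']],[0,0,1]])
    u=(np.array(pts,float)+.5)/s-.5
    q=cv2.undistortPoints(u.reshape(-1,1,2),K,p['dist_coeffs']).reshape(-1,2)
    d=R.from_euler('xyz',p['rotation']).apply(np.c_[q,np.ones(len(q))])
    o=p['origin']; return o+d*((np.broadcast_to(z,len(q))-o[2])/d[:,2])[:,None]
def proj(n,P,s=1.5625,p=None):
    p=p or optics.camera_params(n)
    K=np.array([[p['fx'],0,p['cx']],[0,p['fy'],p['cy']],[0,0,1]])
    Rc=R.from_euler('xyz',p['rotation']).inv()
    c=Rc.apply(np.atleast_2d(P)-p['origin'])
    u=cv2.projectPoints(c,np.zeros(3),np.zeros(3),K,p['dist_coeffs'])[0].reshape(-1,2)
    return (u+.5)*s-.5
def state():
    s=monitor.observe(); T=R.from_euler('xyz',s['tool_rot'])
    return s,T
def plan(target,rot):
    "remaining move in tool axes, full-scale units"
    s,T=state()
    d=T.inv().apply(np.array(target)-s['position'])/0.03
    w=(T.inv()*rot).as_rotvec(degrees=True)/6
    print('t',round(s['clock'],2),'pos',s['position'].round(4),'d',d.round(2),'w',w.round(2),'F',s['force'].round(1),'grip',round(s['grip_width'],4))
def down(yaw):
    "tool pointing down, jaws (tool y) along world angle yaw"
    y=np.array([np.cos(yaw),np.sin(yaw),0]);x=np.array([0,0,-1.])
    return R.from_matrix(np.c_[x,y,np.cross(x,y)])
E
python3 - <<'E'
from h import *
np.set_printoptions(precision=3,suppress=True)
print('bin rim scene',px('scene',[(209,266),(257,264),(260,380),(198,388)],.06)[:,:2])
print('bin rim side',px('side',[(463,257),(637,300),(617,328),(440,274)],.06)[:,:2])
print('fins',px('scene',[(231,315)],.044)[:,:2],px('side',[(554,296)],.044)[:,:2])
print('plate side',px('side',[(258,450),(305,500),(408,438)],.01)[:,:2])
print('plate scene',px('scene',[(445,311),(535,353)],.01)[:,:2])
print('tape',px('scene',[(345,450)],0)[:,:2],'board',px('scene',[(332,362),(395,353),(402,387),(335,394)],.008)[:,:2])
print('yellow',px('scene',[(297,345)],.01)[:,:2],'tumb',px('scene',[(466,420)],0)[:,:2])
s,T=state(); print(T.as_matrix())
E
```

```text
bin rim scene [[ 0.356 -0.325]
 [ 0.367 -0.236]
 [ 0.673 -0.228]
 [ 0.673 -0.319]]
bin rim side [[ 0.664 -0.302]
 [ 0.359 -0.324]
 [ 0.356 -0.221]
 [ 0.66  -0.218]]
fins [[ 0.49  -0.282]] [[ 0.48  -0.288]]
plate side [[0.629 0.226]
 [0.53  0.248]
 [0.496 0.103]]
plate scene [[0.509 0.093]
 [0.645 0.217]]
tape [[ 0.779 -0.115]] board [[ 0.6   -0.119]
 [ 0.599 -0.013]
 [ 0.678 -0.014]
 [ 0.673 -0.12 ]]
yellow [[ 0.55  -0.174]] tumb [[0.757 0.072]]
[[-0.     0.424 -0.906]
 [ 0.001 -0.906 -0.424]
 [-1.    -0.001  0.   ]]
```

```bash
cat >> h.py <<'E'
def seq(target,rot,n):
    "rows for a straight move over n rows from here"
    s,T=state(); p=s['position']; rv=(T.inv()*rot).as_rotvec(); dp=(np.array(target)-p)/n/0.03
    D=[(T*R.from_rotvec(rv*i/n)).inv().apply(dp).round(2).tolist() for i in range(n)]
    print('delta',D,'\nrot each',(np.degrees(rv)/n/6).round(2).tolist())
E
python3 - <<'E'
from h import *
seq([.485,-.275,.22],down(0),15)
E
```

```text
delta [[0.06, -0.38, -0.72], [0.06, -0.32, -0.74], [0.06, -0.27, -0.77], [0.06, -0.21, -0.78], [0.06, -0.15, -0.8], [0.06, -0.09, -0.81], [0.06, -0.03, -0.81], [0.06, 0.04, -0.81], [0.06, 0.1, -0.8], [0.06, 0.16, -0.8], [0.06, 0.22, -0.78], [0.06, 0.27, -0.76], [0.06, 0.33, -0.74], [0.06, 0.39, -0.71], [0.06, 0.44, -0.68]] 
rot each [-0.72, -0.0, 0.0]
```

arm_command(delta_pos=[[0.06, -0.38, -0.72], [0.06, -0.32, -0.74], [0.06, -0.27, -0.77], [0.06, -0.21, -0.78], [0.06, -0.15, -0.8], [0.06, -0.09, -0.81], [0.06, -0.03, -0.81], [0.06, 0.04, -0.81], [0.06, 0.1, -0.8], [0.06, 0.16, -0.8]], rotation=[[-0.72, 0, 0], [-0.72, 0, 0], [-0.72, 0, 0], [-0.72, 0, 0], [-0.72, 0, 0], [-0.72, 0, 0], [-0.72, 0, 0], [-0.72, 0, 0], [-0.72, 0, 0], [-0.72, 0, 0]], gripper=0.2, grip_force=40)

```text
clock: 1.1
position: [0.4166, -0.3548, 0.2248]
tool_rot: [-1.78, 1.569, 2.607]
force: [0.8, -1.5, 0.2]
grip_width: 0.0343
```

arm_command(delta_pos=[[0.06, 0.22, -0.78], [0.06, 0.27, -0.76], [0.06, 0.33, -0.74], [0.06, 0.39, -0.71], [0.06, 0.44, -0.68]], rotation=[[-0.72, 0, 0], [-0.72, 0, 0], [-0.72, 0, 0], [-0.72, 0, 0], [-0.72, 0, 0]])

```text
clock: 1.6
position: [0.4892, -0.2439, 0.215]
tool_rot: [-2.334, 1.569, 2.464]
force: [0.1, -1.1, 0.4]
grip_width: 0.0341
```

Run:
```python
from h import *
seq([.485,-.275,.22],down(0),6)
```

```text
delta [[-0.03, -0.04, 0.17], [-0.03, -0.04, 0.17], [-0.03, -0.03, 0.17], [-0.03, -0.03, 0.17], [-0.03, -0.03, 0.17], [-0.03, -0.03, 0.17]] 
rot each [0.14, -0.0, 0.0]
```

arm_command(delta_pos=[[-0.06, -0.06, 0.34], [-0.06, -0.06, 0.34], [-0.06, -0.06, 0.34], [0, 0, 0]], rotation=[[0.28, 0, 0], [0.28, 0, 0], [0.28, 0, 0], [0, 0, 0]], gripper=-0.4)

```text
clock: 2.0
position: [0.4882, -0.2717, 0.2202]
tool_rot: [-2.76, 1.568, 1.959]
force: [-0.2, 0.3, 0.0]
grip_width: 0.0597
```

Run:
```python
from h import *
plan([.485,-.275,.22],down(0))
np.set_printoptions(precision=4,suppress=True)
p=optics.camera_params('wrist'); print(p['origin'],p['rotation'])
cv2.imwrite("pics/w1.png",cv2.resize(optics.grab_frame('wrist')[:,:,::-1],(800,600),interpolation=cv2.INTER_CUBIC))
```

```text
t 2.0 pos [ 0.4882 -0.2717  0.2202] d [ 0.01 -0.11  0.11] w [ 0.06 -0.02  0.01] F [-0.2  0.3  0. ] grip 0.0597
[ 0.4874 -0.1955  0.3491] [2.8378 0.0023 0.0066]
```

View pics/w1.png

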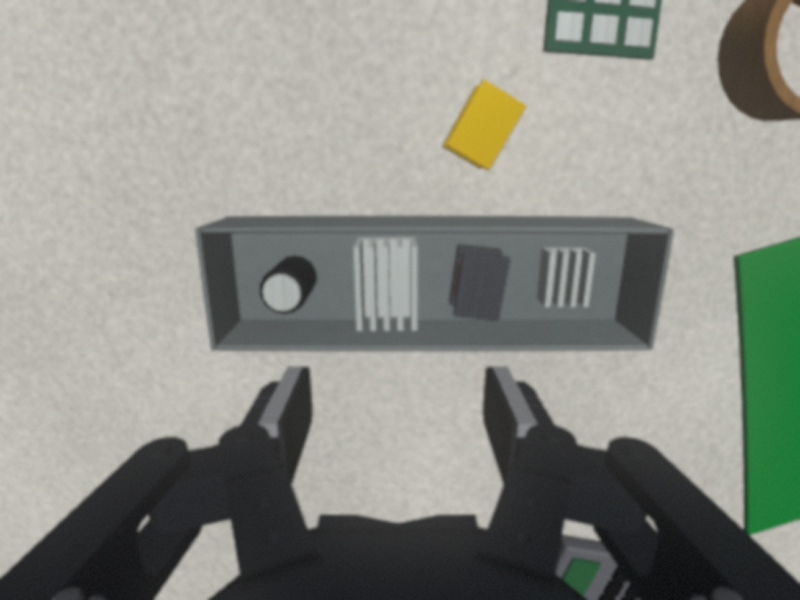

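Wrist view: fin-top corners of the large sink are near (354,238), (417,239), (418,331) and (357,331). The capacitor is on its left and the choke on its right.

Run:
```python
from h import *
np.set_printoptions(precision=4,suppress=True)
P=px('wrist',[(354,238),(417,239),(418,331),(357,331)],.044)[:,:2];print(P,P.mean(0))
print(px('wrist',[(282,292)],.053),px('wrist',[(455,272),(510,262)],.04))
c=P.mean(0)
plan([*c,.022],down(0))
```

```text
[[ 0.4574 -0.2478]
 [ 0.5007 -0.2482]
 [ 0.5029 -0.316 ]
 [ 0.4582 -0.3164]] [ 0.4798 -0.2821]
[[ 0.4075 -0.2843  0.053 ]] [[ 0.5285 -0.2723  0.04  ]
 [ 0.5673 -0.2646  0.04  ]]
t 2.05 pos [ 0.4883 -0.2709  0.2201] d [ 6.6  -0.28  0.39] w [ 0.07 -0.03  0.01] F [-0.   0.4 -0.3] grip 0.06
```

arm_command(delta_pos=[[0.3, -0.14, 0.22], [0.6, -0.14, 0.22], [0.7, 0, 0], [0.7, 0, 0], [0.7, 0, 0], [0.7, 0, 0], [0.6, 0, 0], [0.3, 0, 0], [0.1, 0, 0], [0, 0, 0]], rotation=[[0, 0, 0], [0, 0, 0], [0, 0, 0], [0, 0, 0], [0, 0, 0], [0, 0, 0], [0, 0, 0], [0, 0, 0], [0, 0, 0], [0, 0, 0]])

```text
clock: 3.05
position: [0.4743, -0.2879, 0.0699]
tool_rot: [-2.386, 1.567, 2.332]
force: [0.3, -0.2, 0.2]
grip_width: 0.06
```

Run:
```python
from h import *
plan([.480,-.284,.025],down(0))
```

```text
t 3.05 pos [ 0.4743 -0.2879  0.0699] d [ 1.5   0.2  -0.12] w [ 0.06 -0.03  0.03] F [ 0.3 -0.2  0.2] grip 0.06
```

arm_command(delta_pos=[[0, 0.2, -0.12], [0.2, 0, 0], [0.4, 0, 0], [0.4, 0, 0], [0.4, 0, 0], [0.15, 0, 0], [0, 0, 0]], rotation=[[0.06, 0, 0.03], [0, 0, 0], [0, 0, 0], [0, 0, 0], [0, 0, 0], [0, 0, 0], [0, 0, 0]])

```text
clock: 3.75
position: [0.4817, -0.2842, 0.0207]
tool_rot: [2.161, 1.568, 0.589]
force: [0.7, 0.4, 0.1]
grip_width: 0.06
```

Run:
```python
from h import *
plan([.480,-.284,.025],down(0))
```

```text
t 3.75 pos [ 0.4817 -0.2842  0.0207] d [-0.14 -0.06 -0.01] w [-0.01 -0.02 -0.03] F [0.7 0.4 0.1] grip 0.06
```

Now close, with a small raise first so the fingertips keep clear of the floor as they swing down.

arm_command(delta_pos=[[-0.15, -0.05, 0], [0, 0, 0], [0, 0, 0], [0, 0, 0], [0, 0, 0], [0, 0, 0]], rotation=[[0, 0, 0], [0, 0, 0], [0, 0, 0], [0, 0, 0], [0, 0, 0], [0, 0, 0]], gripper=0.3, grip_force=40)

```text
clock: 4.35
position: [0.4803, -0.2847, 0.0268]
tool_rot: [1.848, 1.567, 0.276]
force: [-0.8, -0.2, -1.2]
grip_width: 0.0433
```

arm_command(delta_pos=[[-0.2, 0, 0], [-0.5, 0, 0], [-0.7, 0, 0], [-0.7, 0, 0], [-0.7, 0, 0], [-0.5, 0, 0], [-0.3, 0, 0]], rotation=[[0, 0, 0], [0, 0, 0], [0, 0, 0], [0, 0, 0], [0, 0, 0], [0, 0, 0], [0, 0, 0]])

```text
clock: 5.05
position: [0.4794, -0.2842, 0.1437]
tool_rot: [1.877, 1.567, 0.306]
force: [0.3, -0.5, -1.6]
grip_width: 0.0436
```

Run:
```python
from h import *
plan([.46,-.05,.10],down(np.pi/4))
seq([.46,-.05,.10],down(np.pi/4),10)
```

```text
t 5.05 pos [ 0.4794 -0.2842  0.1437] d [ 1.46 -0.65 -7.81] w [-7.5   0.   -0.04] F [ 0.3 -0.5 -1.6] grip 0.0436
delta [[0.15, -0.07, -0.78], [0.15, -0.0, -0.78], [0.15, 0.06, -0.78], [0.15, 0.12, -0.77], [0.15, 0.18, -0.76], [0.15, 0.24, -0.75], [0.15, 0.3, -0.73], [0.15, 0.35, -0.7], [0.15, 0.41, -0.67], [0.15, 0.46, -0.64]] 
rot each [-0.75, 0.0, -0.0]
```

arm_command(delta_pos=[[0, -0.07, -0.78], [0, 0, -0.78], [0.15, 0.06, -0.78], [0.15, 0.12, -0.77], [0.15, 0.18, -0.76], [0.15, 0.24, -0.75], [0.15, 0.3, -0.73], [0.15, 0.35, -0.7], [0.15, 0.41, -0.67], [0.15, 0.46, -0.4]], rotation=[[-0.75, 0, 0], [-0.75, 0, 0], [-0.75, 0, 0], [-0.75, 0, 0], [-0.75, 0, 0], [-0.75, 0, 0], [-0.75, 0, 0], [-0.75, 0, 0], [-0.75, 0, 0], [-0.75, 0, 0]])

```text
clock: 6.05
position: [0.4582, -0.043, 0.1098]
tool_rot: [0.478, 1.564, -0.259]
force: [-0.6, -0.4, -1.5]
grip_width: 0.0432
```

arm_command(delta_pos=[[0, 0, 0], [0, 0, 0]], rotation=[[0, 0, 0], [0, 0, 0]])

```text
clock: 6.25
position: [0.4574, -0.0391, 0.1093]
tool_rot: [0.63, 1.565, -0.097]
force: [0.3, -0.7, -1.1]
grip_width: 0.044
```

Run:
```python
from h import *
plan([.46,-.05,.0235],down(np.pi/4))
```

```text
t 6.25 pos [ 0.4574 -0.0391  0.1093] d [ 2.86 -0.22  0.29] w [ 0.56  0.04 -0.03] F [ 0.3 -0.7 -1.1] grip 0.044
```

arm_command(delta_pos=[[0.3, 0, 0], [0.6, 0, 0], [0.6, 0, 0], [0.5, 0, 0], [0.3, 0, 0], [0.1, 0, 0], [0, 0, 0]], rotation=[[0, 0.04, -0.03], [0, 0, 0], [0, 0, 0], [0, 0, 0], [0, 0, 0], [0, 0, 0], [0, 0, 0]])

```text
clock: 6.95
position: [0.4571, -0.0424, 0.033]
tool_rot: [-1.315, 1.569, -2.048]
force: [0.7, -0.6, -2.5]
grip_width: 0.0433
```

Run:
```python
from h import *
plan([.457,-.039,.0235],down(np.pi/4-.06))
```

```text
t 6.95 pos [ 0.4571 -0.0424  0.033 ] d [ 0.32  0.08 -0.08] w [1.07 0.01 0.02] F [ 0.7 -0.6 -2.5] grip 0.0433
```

arm_command(delta_pos=[[0.15, 0, 0], [0.1, 0, 0], [0.06, 0, 0], [0.04, 0, 0], [0, 0, 0]], rotation=[[0, 0, 0], [0, 0, 0], [0, 0, 0], [0, 0, 0], [0, 0, 0]])

```text
clock: 7.45
position: [0.458, -0.0429, 0.023]
tool_rot: [-0.282, 1.568, -1.016]
force: [1.2, 0.4, -1.8]
grip_width: 0.044
```

arm_command(delta_pos=[[0.04, 0, 0], [0.03, 0, 0]], rotation=[[0, 0, 0], [0, 0, 0]])

```text
clock: 7.65
position: [0.4582, -0.043, 0.0214]
tool_rot: [-0.166, 1.567, -0.9]
force: [-9.0, -1.1, 39.3]
grip_width: 0.0436
```

arm_command(delta_pos=[[-0.03, 0, 0]], rotation=[[0, 0, 0]])

```text
clock: 7.75
position: [0.4582, -0.043, 0.0224]
tool_rot: [-0.163, 1.567, -0.897]
force: [0.8, 0.6, -2.3]
grip_width: 0.0435
```

arm_command(delta_pos=[[0, 0, 0], [0, 0, 0], [0, 0, 0], [0, 0, 0]], rotation=[[0, 0, 0], [0, 0, 0], [0, 0, 0], [0, 0, 0]], gripper=-0.6)

```text
clock: 8.15
position: [0.4585, -0.043, 0.0226]
tool_rot: [-0.007, 1.567, -0.741]
force: [-0.6, 0.6, -0.2]
grip_width: 0.0682
```

arm_command(delta_pos=[[-0.3, 0, 0], [-0.7, 0, 0], [-1, 0, 0], [-1, 0, 0], [-1, 0, 0], [-0.6, 0, 0], [-0.3, 0, 0]], rotation=[[0, 0, 0], [0, 0, 0], [0, 0, 0], [0.6, 0, 0], [1, 0, 0], [1, 0, 0], [1, 0, 0]], gripper=-1)

```text
clock: 8.85
position: [0.4564, -0.0415, 0.1773]
tool_rot: [-1.454, 1.57, -2.574]
force: [-0.7, -1.0, -0.3]
grip_width: 0.0856
```

Run:
```python
from h import *
plan([.458,-.043,.18],down(-np.pi/4-.1))
```

```text
t 8.85 pos [ 0.4564 -0.0415  0.1773] d [-0.09  0.03  0.07] w [1.276e+01 1.000e-02 1.000e-02] F [-0.7 -1.  -0.3] grip 0.0856
```

arm_command(delta_pos=[[-0.1, 0, 0], [-0.1, 0, 0], [-0.1, 0, 0], [-0.1, 0, 0], [-0.1, 0, 0], [-0.1, 0, 0], [0, 0, 0], [0, 0, 0], [0, 0, 0], [0, 0, 0]], rotation=[[1, 0, 0], [1, 0, 0], [1, 0, 0], [1, 0, 0], [1, 0, 0], [1, 0, 0], [1, 0, 0], [1, 0, 0], [1, 0, 0], [1, 0, 0]])

```text
clock: 9.85
position: [0.4549, -0.04, 0.2044]
tool_rot: [2.664, 1.566, 0.454]
force: [0.0, 0.1, 0.7]
grip_width: 0.0853
```

arm_command(delta_pos=[[0, 0, 0], [0, 0, 0], [0, 0, 0], [0, 0, 0]], rotation=[[1, 0, 0], [0.9, 0, 0], [0.3, 0, 0], [0, 0, 0]])

```text
clock: 10.25
position: [0.4539, -0.039, 0.2068]
tool_rot: [-3.139, 1.564, 0.692]
force: [0.8, -0.9, -0.5]
grip_width: 0.0853
```

Run:
```python
from h import *
plan([.458,-.043,.2],down(-np.pi/4-.1))
cv2.imwrite("pics/w2.png",cv2.resize(optics.grab_frame('wrist')[:,:,::-1],(800,600),interpolation=cv2.INTER_CUBIC))
```

```text
t 10.25 pos [ 0.4539 -0.039   0.2068] d [ 0.23  0.19 -0.02] w [ 0.04 -0.06  0.  ] F [ 0.8 -0.9 -0.5] grip 0.0853
```

View pics/w2.png

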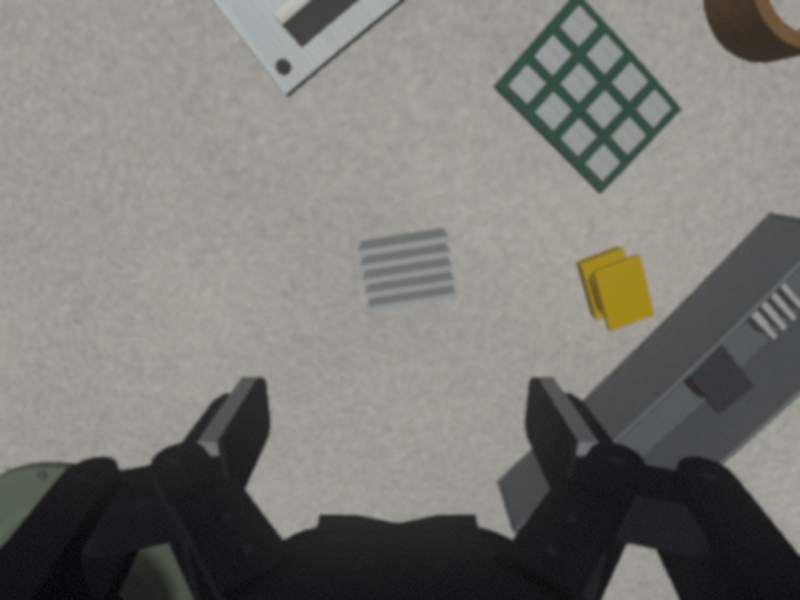

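Wrist view: the sink stands upright on the bench. Its outline corners are near (360,242), (445,230), (455,293) and (369,305), so it is turned about 8° relative to the jaws.

Run:
```python
from h import *
np.set_printoptions(precision=4,suppress=True)
for z in (.04,.0):
  P=px('wrist',[(360,242),(445,230),(455,293),(369,305)],z)[:,:2];e=P[1]-P[0];f=P[2]-P[3];g=P[3]-P[0]
  print(P,P.mean(0),np.linalg.norm(e),np.linalg.norm(g),[np.degrees(np.arctan2(v[1],v[0])) for v in (e,f,g)])
# plate corner visible
print(px('wrist',[(288,95)],.01))
im=optics.grab_frame('wrist')[:,:,::-1]
c=cv2.resize(im[130:215,210:310],None,fx=6,fy=6,interpolation=cv2.INTER_CUBIC)
cv2.imwrite("pics/w2c.png",c)
```

```text
[[ 0.4554 -0.0055]
 [ 0.4977 -0.044 ]
 [ 0.4693 -0.0782]
 [ 0.4246 -0.0378]] [ 0.4617 -0.0414] 0.05714359650713658 0.04461950123831601 [np.float64(-42.274424727464115), np.float64(-42.03900588264297), np.float64(-133.68425638577077)]
[[ 0.4477 -0.0075]
 [ 0.4957 -0.0511]
 [ 0.4635 -0.0899]
 [ 0.4127 -0.0441]] [ 0.4549 -0.0482] 0.06486569613175622 0.05064915731220498 [np.float64(-42.274424727464144), np.float64(-42.03900588264297), np.float64(-133.68425638577077)]
[[0.4979 0.0938 0.01  ]]
```

View pics/w2c.png

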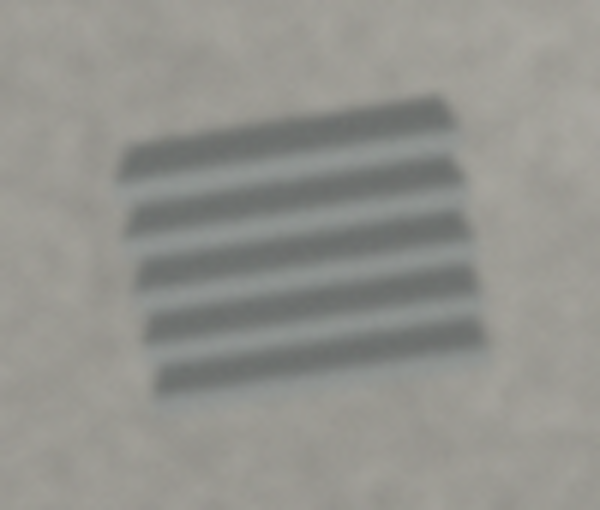

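Run:
```python
from h import *
np.set_printoptions(precision=4,suppress=True)
q=np.array([(119,185),(453,140),(488,355),(154,400)])
P=px('wrist',np.array([210,130])+(q+.5)/6-.5,.04,1)[:,:2];e=P[1]-P[0];f=P[2]-P[3];g=P[3]-P[0]
print(P,P.mean(0),[np.linalg.norm(v) for v in(e,f,g)],[np.degrees(np.arctan2(v[1],v[0])) for v in (e,f,g)])
c=P.mean(0)
plan([*c,.03],down(np.radians(-41.9)))
```

```text
[[ 0.4501 -0.0087]
 [ 0.4934 -0.0485]
 [ 0.4681 -0.0792]
 [ 0.423  -0.0382]] [ 0.4587 -0.0437] [np.float64(0.05874158988288664), np.float64(0.06097248200316904), np.float64(0.040007766104608364)] [np.float64(-42.570139877948804), np.float64(-42.28335150379071), np.float64(-132.64455280075353)]
t 10.35 pos [ 0.454  -0.0391  0.2067] d [5.89 0.22 0.02] w [-1.42 -0.06 -0.01] F [ 0.4 -0.3 -1. ] grip 0.0851
```

arm_command(delta_pos=[[0.3, 0.22, 0.02], [0.6, 0, 0], [0.8, 0, 0], [0.8, 0, 0], [0.8, 0, 0], [0.6, 0, 0], [0.3, 0, 0], [0.1, 0, 0], [0, 0, 0]], rotation=[[-0.5, -0.06, 0], [-0.5, 0, 0], [-0.3, 0, 0], [0, 0, 0], [0, 0, 0], [0, 0, 0], [0, 0, 0], [0, 0, 0], [0, 0, 0]])

```text
clock: 11.25
position: [0.4591, -0.0443, 0.0755]
tool_rot: [2.832, 1.567, 0.534]
force: [-0.3, -0.2, 1.5]
grip_width: 0.0848
```

Run:
```python
from h import *
plan([.4587,-.0437,.024],down(np.radians(-42.4)))
```

```text
t 11.25 pos [ 0.4591 -0.0443  0.0755] d [ 1.72 -0.03  0.  ] w [ 0.12 -0.04 -0.01] F [-0.3 -0.2  1.5] grip 0.0848
```

arm_command(delta_pos=[[0.3, 0, 0], [0.5, 0, 0], [0.5, 0, 0], [0.3, 0, 0], [0.1, 0, 0], [0, 0, 0]], rotation=[[0.12, -0.04, 0], [0, 0, 0], [0, 0, 0], [0, 0, 0], [0, 0, 0], [0, 0, 0]])

```text
clock: 11.85
position: [0.4617, -0.0445, 0.0248]
tool_rot: [2.022, 1.564, -0.292]
force: [0.0, 0.2, -0.2]
grip_width: 0.0851
```

Run:
```python
from h import *
plan([.4587,-.0437,.024],down(np.radians(-42.4)))
```

```text
t 11.85 pos [ 0.4617 -0.0445  0.0248] d [ 0.02 -0.09  0.05] w [-0.03 -0.03 -0.06] F [ 0.   0.2 -0.2] grip 0.0851
```

arm_command(delta_pos=[[0, -0.09, 0.05], [0, 0, 0], [0, 0, 0], [0, 0, 0], [0, 0, 0], [0, 0, 0]], rotation=[[-0.03, -0.03, -0.06], [0, 0, 0], [0, 0, 0], [0, 0, 0], [0, 0, 0], [0, 0, 0]], gripper=-0.1, grip_force=50)

```text
clock: 12.45
position: [0.4592, -0.0439, 0.0268]
tool_rot: [2.383, 1.57, 0.072]
force: [-0.5, -0.1, -1.8]
grip_width: 0.0607
```

Run:
```python
from h import *
plan([.4587,-.0437,.024],down(np.radians(-42.4)))
```

```text
t 12.45 pos [ 0.4592 -0.0439  0.0268] d [ 0.09 -0.02  0.01] w [-0.   -0.01 -0.01] F [-0.5 -0.1 -1.8] grip 0.0607
```

arm_command(delta_pos=[[-0.3, 0, 0], [-0.6, 0, 0], [-0.9, 0, 0], [-0.9, 0, 0], [-0.9, 0, 0], [-0.6, 0, 0], [-0.3, 0, 0], [0, 0, 0]], rotation=[[0, 0, 0], [0, 0, 0], [0, 0, 0], [-1, 0, 0], [-1, 0, 0], [-1, 0, 0], [-1, 0, 0], [-0.6, 0, 0]])

```text
clock: 13.25
position: [0.4579, -0.044, 0.1714]
tool_rot: [0.601, 1.568, -1.21]
force: [-1.1, -0.2, -1.9]
grip_width: 0.0614
```

Run:
```python
from h import *
seq([.5,.07,.19],down(np.radians(-13)),6)
cv2.imwrite("pics/side2.png",cv2.resize(optics.grab_frame('side')[220:340,130:290,::-1],(800,600),interpolation=cv2.INTER_CUBIC))
cv2.imwrite("pics/scene2.png",cv2.resize(optics.grab_frame('scene')[130:250,230:390,::-1],(800,600),interpolation=cv2.INTER_CUBIC))
```

```text
delta [[-0.1, 0.08, -0.67], [-0.1, 0.08, -0.67], [-0.1, 0.08, -0.67], [-0.1, 0.08, -0.67], [-0.1, 0.08, -0.67], [-0.1, 0.08, -0.67]] 
rot each [-0.02, 0.0, -0.0]
```

View pics/side2.png

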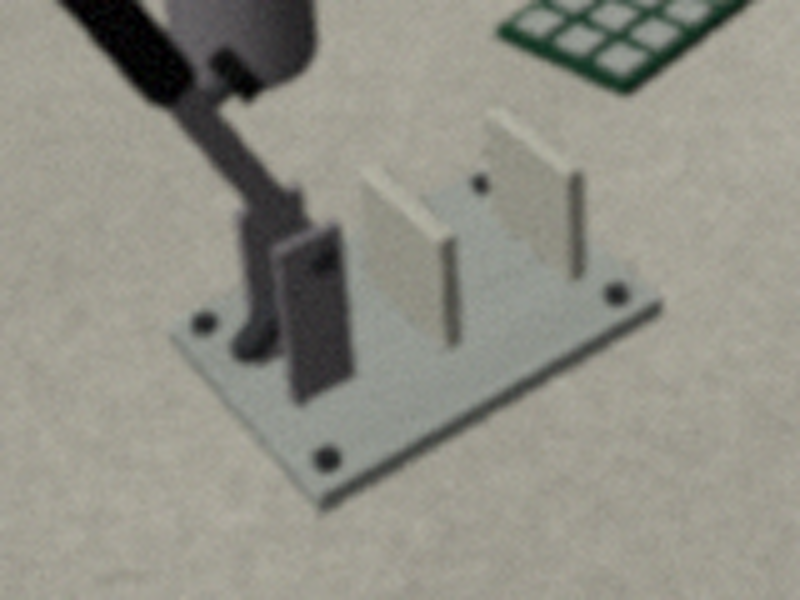

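Side crop: plate corners are at (172,335), (322,497) and (660,297). The wall end edges are at (457,235)/(460,345) and (572,180)/(572,279). The sink is gripped at 61 mm.

arm_command(delta_pos=[[-0.1, 0.2, -0.5], [-0.1, 0.5, -0.8], [0, 0.5, -0.8], [0, 0.4, -0.7], [0, 0.3, -0.3], [0, 0, 0], [0, 0, 0]], rotation=[[-0.1, 0, 0], [0, 0, 0], [0, 0, 0], [0, 0, 0], [0, 0, 0], [0, 0, 0], [0, 0, 0]])

```text
clock: 14.05
position: [0.5369, 0.0386, 0.1762]
tool_rot: [-0.708, 1.566, -2.524]
force: [-1.0, 0.5, -2.4]
grip_width: 0.0607
```

Run:
```python
from h import *
np.set_printoptions(precision=4,suppress=True)
from scipy.optimize import least_squares
c=np.array([(172,335),(322,497),(660,297),(457,235),(460,345),(572,180),(572,279)])/5.+[130,220]
N=np.array([(55,106,10),(-55,106,10),(-55,-50,10),(-27,25.5,64),(-27,25.5,10),(-27,-25.5,64),(-27,-25.5,10)])/1000
def f(v): return (proj('side',N@np.array([[np.cos(v[2]),np.sin(v[2]),0],[-np.sin(v[2]),np.cos(v[2]),0],[0,0,1]])+[v[0],v[1],0],1)-c).ravel()
r=least_squares(f,[.56,.14,-.22]);print(r.x,np.degrees(r.x[2]),r.fun)
plan([r.x[0],r.x[1],.18],down(r.x[2]))
cv2.imwrite("pics/w3.png",cv2.resize(optics.grab_frame('wrist')[:,:,::-1],(800,600),interpolation=cv2.INTER_CUBIC))
```

```text
[ 0.5598  0.1337 -0.224 ] -12.83246671431679 [-1.5964 -1.2764 -0.0063  0.9259  1.1578 -0.4916  0.326  -0.3409  1.0087
  0.2455 -0.6752 -1.0246 -0.2173  1.258 ]
t 14.05 pos [0.5369 0.0386 0.1762] d [-0.14 -0.03 -3.26] w [-0.2   0.03  0.03] F [-1.   0.5 -2.4] grip 0.0607
```

View pics/w3.png

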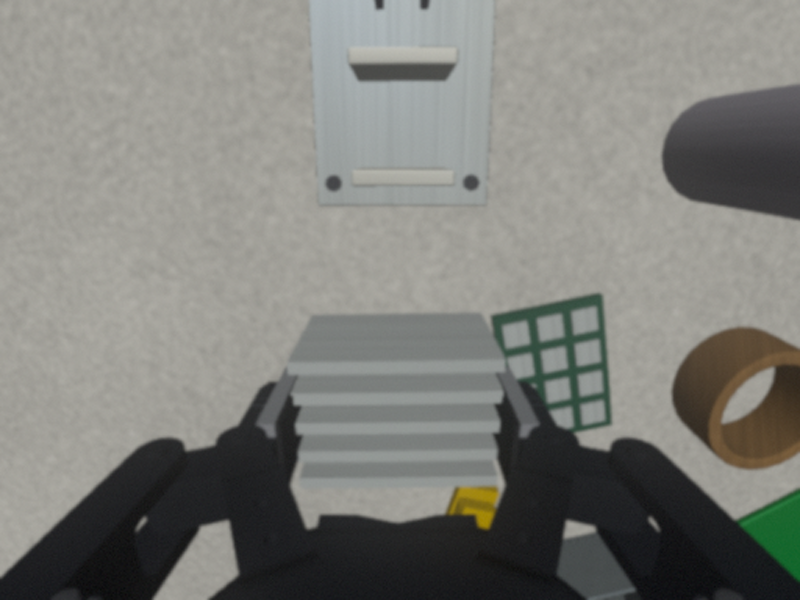

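Wrist view: wall tops are at (348–457, 47–63) and (352–454, 170–184), and the plate edge runs (319,205)–(486,206). The held sink's fin tops run from (290–506, 368) to (300–498, 482).

Run:
```python
from h import *
np.set_printoptions(precision=4,suppress=True)
from scipy.optimize import least_squares
c=np.array([(348,47),(457,48),(457,63),(349,63),(353,170),(453,170),(454,184),(352,184),(319,205),(486,206)])
N=np.array([(-27,33.5,64),(27,33.5,64),(27,25.5,64),(-27,25.5,64),(-27,-25.5,64),(27,-25.5,64),(27,-33.5,64),(-27,-33.5,64),(-55,-50,10),(55,-50,10)])/1000
p=optics.camera_params('wrist')
def f(v): return (proj('wrist',N@np.array([[np.cos(v[2]),np.sin(v[2]),0],[-np.sin(v[2]),np.cos(v[2]),0],[0,0,1]])+[v[0],v[1],0],p=p)-c).ravel()
r=least_squares(f,[.56,.14,-.22]);print(r.x,np.degrees(r.x[2]),r.fun.reshape(-1,2))
s,T=state();zt=s['position'][2]+.0132
P=px('wrist',[(290,368),(506,368),(498,482),(300,482)],zt,p=p)[:,:2];print(P,P.mean(0),s['position'])
m=np.array([np.cos(r.x[2]),np.sin(r.x[2])])
e=P[1]-P[0];print(np.degrees(np.arctan2(e[1],e[0])), 'sink - tcp in jaw/norm',T.inv().apply(np.r_[P.mean(0)-s['position'][:2],0]))
plan([r.x[0],r.x[1],.16],down(r.x[2]))
```

```text
[ 0.5618  0.1303 -0.2432] -13.936619123711028 [[-0.2094 -0.8271]
 [ 1.3342 -1.974 ]
 [ 0.8577  0.5452]
 [-0.7858  0.6828]
 [-2.0013 -0.4074]
 [ 1.695  -0.4831]
 [ 0.1895  1.1848]
 [-0.5596  1.2508]
 [-1.1625  0.9033]
 [ 0.4234 -0.1916]]
[[0.5111 0.064 ]
 [0.5713 0.0492]
 [0.5623 0.0099]
 [0.5013 0.025 ]] [0.5365 0.037 ] [0.5368 0.0385 0.1762]
-13.892944795257948 sink - tcp in jaw/norm [0.     0.0001 0.0015]
t 14.1 pos [0.5368 0.0385 0.1762] d [ 0.53  0.07 -3.17] w [-0.02  0.03  0.03] F [ 0.6  0.9 -2. ] grip 0.0607
```

arm_command(delta_pos=[[0, 0, -0.3], [0, 0.07, -0.6], [0, 0, -0.6], [0, 0, -0.6], [0.2, 0, -0.6], [0.5, 0, -0.35], [0.6, 0, -0.1], [0.4, 0, 0], [0.2, 0, 0], [0, 0, 0]], rotation=[[0, 0.03, 0.03], [0, 0, 0], [0, 0, 0], [0, 0, 0], [0, 0, 0], [0, 0, 0], [0, 0, 0], [0, 0, 0], [0, 0, 0], [0, 0, 0]])

```text
clock: 15.1
position: [0.5603, 0.1313, 0.1156]
tool_rot: [0.142, 1.569, -1.682]
force: [-0.3, -0.0, -0.5]
grip_width: 0.0611
```

Run:
```python
from h import *
plan([.561,.132,.115],down(np.radians(-13.6)))
a=cv2.resize(optics.grab_frame('side')[200:320,145:275,::-1],(650,600),interpolation=cv2.INTER_CUBIC)
cv2.imwrite("pics/s4.png",a)
cv2.imwrite("pics/w4.png",cv2.resize(optics.grab_frame('wrist')[:,:,::-1],(800,600),interpolation=cv2.INTER_CUBIC))
```

```text
t 15.1 pos [0.5603 0.1313 0.1156] d [ 0.02  0.02 -0.03] w [-0.15  0.01 -0.  ] F [-0.3 -0.  -0.5] grip 0.0611
```

View pics/w4.png

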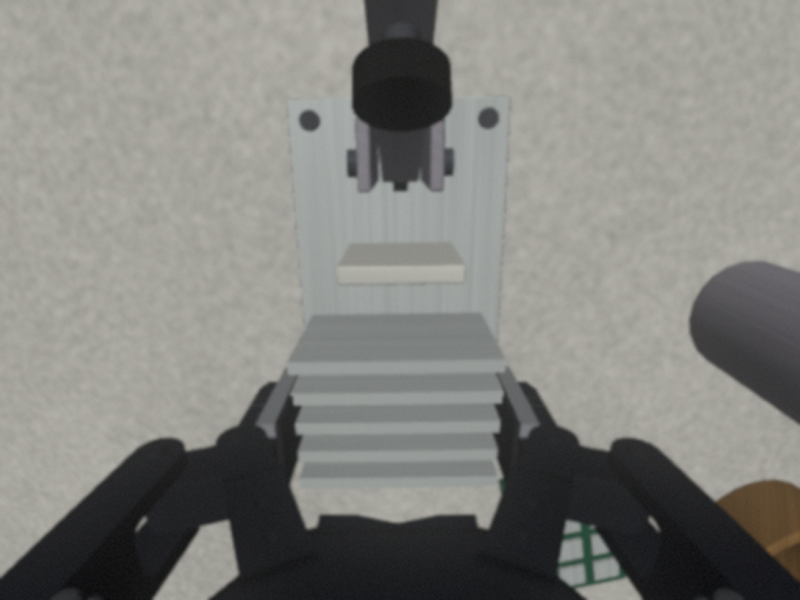

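View pics/s4.png

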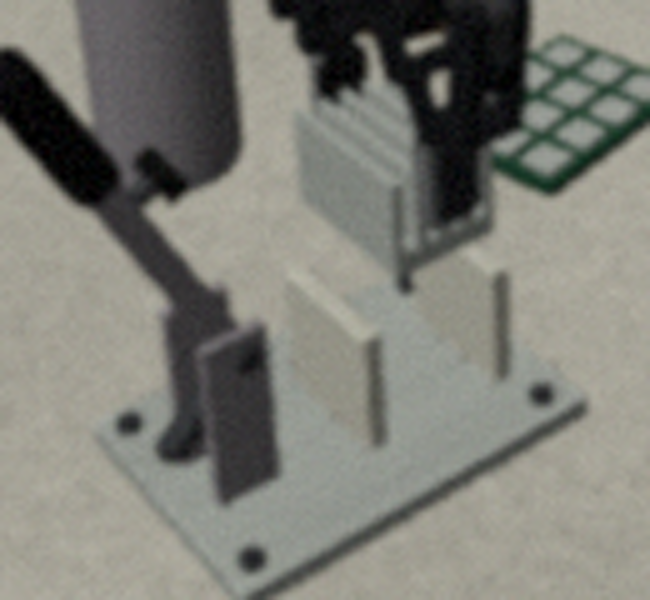

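Wrist view: the inner top edge of the +y wall is at row 283 (cols 338–464), and the sink's lower side edge is at row 314 (cols 313–482). Side crop: sink lower corners at (403,288) and (490,232), wall top corners at (383,335) and (497,275).

Run:
```python
from h import *
np.set_printoptions(precision=4,suppress=True)
from scipy.optimize import least_squares
s,T=state();tz=s['position'][2];p0=s['position']
yaw=-.2408
ex=np.array([np.cos(yaw),np.sin(yaw)]);ey=np.array([-ex[1],ex[0]])
def n(P): d=P[:,:2]-p0[:2]; return np.c_[d@ex,d@ey]*1000
W=n(px('wrist',[(338,283),(464,282)],.064)); S=n(px('wrist',[(313,314),(482,314)],tz-.0268)); S2=n(px('wrist',[(290,362),(504,362)],tz+.0132))
print('wrist wall inner (rel TCP, nest axes mm)',W,'sink bottom',S,'sink top',S2)
q=lambda a:(np.array(a)/5+[145,200])
W=n(px('side',q([(383,335),(497,275)]),.064,1));B=n(px('side',q([(383,445),(500,380)]),.01,1));S=n(px('side',q([(403,288),(490,232)]),tz-.0268,1))
print('side wall (x-27; y25.5,-25.5)',W,B,'sink bottom (-31; 22,-22)',S)
C=n(px('side',q([(97,430),(245,595),(585,400)]),.01,1));print('plate',C)
C=n(px('wrist',[(289,98),(511,97)],.01));print('plate wrist y106',C)
```

```text
wrist wall inner (rel TCP, nest axes mm) [[-25.0106  25.5422]
 [ 28.0969  25.3357]] sink bottom [[-31.2606  21.0249]
 [ 31.2536  20.2636]] sink top [[-30.7167  20.8244]
 [ 30.3566  20.081 ]]
side wall (x-27; y25.5,-25.5) [[-29.6213  27.7355]
 [-29.0145 -24.8976]] [[-26.7894  28.673 ]
 [-26.7895 -27.067 ]] sink bottom (-31; 22,-22) [[-39.4952  24.7417]
 [-33.7115 -18.4585]]
plate [[ 49.0206 106.9332]
 [-55.4568 106.0428]
 [-56.6187 -45.225 ]]
plate wrist y106 [[-52.2379 105.134 ]
 [ 56.8154 104.3144]]
```

arm_command(delta_pos=[[0.2, 0.04, -0.03], [0.4, 0, 0], [0.5, 0, 0], [0.5, 0, 0], [0.4, 0, 0], [0.25, 0, 0], [0.1, 0, 0], [0, 0, 0]], rotation=[[-0.08, 0.01, 0], [0, 0, 0], [0, 0, 0], [0, 0, 0], [0, 0, 0], [0, 0, 0], [0, 0, 0], [0, 0, 0]])

```text
clock: 16.0
position: [0.5627, 0.1313, 0.0401]
tool_rot: [1.78, 1.569, -0.036]
force: [0.2, -0.1, -1.2]
grip_width: 0.0614
```

Run:
```python
from h import *
y=-.2408;ex=np.array([np.cos(y),np.sin(y)]);ey=np.array([-ex[1],ex[0]])
t=np.array([.5603,.1313])+.0012*ex+.0007*ey
plan([*t,.038],down(np.radians(-14)))
```

```text
t 16.0 pos [0.5627 0.1313 0.0401] d [ 0.07 -0.04 -0.  ] w [-0.01 -0.   -0.02] F [ 0.2 -0.1 -1.2] grip 0.0614
```

No wall contact, so I'm creeping down.

arm_command(delta_pos=[[0.04, -0.04, 0], [0.04, 0, 0], [0, 0, 0]], rotation=[[0, 0, 0], [0, 0, 0], [0, 0, 0]])

```text
clock: 16.3
position: [0.5621, 0.1318, 0.0384]
tool_rot: [1.903, 1.567, 0.087]
force: [0.3, -0.1, -1.7]
grip_width: 0.061
```

arm_command(delta_pos=[[0.025, 0, 0], [0, 0, 0]], rotation=[[0, 0, 0], [0, 0, 0]])

```text
clock: 16.5
position: [0.5624, 0.1319, 0.0382]
tool_rot: [1.93, 1.566, 0.114]
force: [-0.3, 0.5, -1.1]
grip_width: 0.0605
```

arm_command(delta_pos=[[0.025, 0, 0], [0, 0, 0]], rotation=[[0, 0, 0], [0, 0, 0]])

```text
clock: 16.7
position: [0.5625, 0.1319, 0.0376]
tool_rot: [1.937, 1.566, 0.12]
force: [0.2, -1.0, -2.4]
grip_width: 0.0609
```

arm_command(delta_pos=[[0.03, 0, 0], [0.02, 0, 0]], rotation=[[0, 0, 0], [0, 0, 0]])

```text
clock: 16.9
position: [0.5626, 0.1319, 0.0361]
tool_rot: [1.947, 1.566, 0.13]
force: [0.3, -0.7, -2.2]
grip_width: 0.061
```

arm_command(delta_pos=[[0.02, 0, 0], [0.01, 0, 0]], rotation=[[0, 0, 0], [0, 0, 0]])

```text
clock: 17.1
position: [0.5627, 0.1319, 0.036]
tool_rot: [1.875, 1.566, 0.059]
force: [-3.3, -0.7, 8.0]
grip_width: 0.0608
```

arm_command(delta_pos=[[-0.01, 0, 0], [0, 0, 0], [0, 0, 0], [0, 0, 0], [0, 0, 0], [0, 0, 0]], rotation=[[0, 0, 0], [0, 0, 0], [0, 0, 0], [0, 0, 0], [0, 0, 0], [0, 0, 0]], gripper=-0.9)

```text
clock: 17.7
position: [0.5629, 0.132, 0.0364]
tool_rot: [1.901, 1.565, 0.084]
force: [0.3, -1.1, 0.1]
grip_width: 0.0813
```

arm_command(delta_pos=[[-0.2, 0, 0], [-0.5, 0, 0], [-0.7, 0, 0], [-0.8, 0, 0], [-0.8, 0, 0], [-0.8, 0, 0], [-0.8, 0, 0], [-0.4, 0, 0]], rotation=[[0, 0, 0], [0, 0, 0], [0, 0, 0], [0, 0, 0], [0, 0, 0], [0, 0, 0], [0, 0, 0], [0, 0, 0]])

```text
clock: 18.5
position: [0.561, 0.1322, 0.198]
tool_rot: [1.957, 1.565, 0.142]
force: [-0.3, -0.4, -0.7]
grip_width: 0.0811
```

Run:
```python
from h import *
np.set_printoptions(precision=4,suppress=True)
s,_=state();print(s['qpos'])
plan([.561,.131,.15],down(np.radians(-14)))
a=cv2.resize(optics.grab_frame('side')[190:310,130:250,::-1],(500,500),interpolation=cv2.INTER_CUBIC)
w=cv2.resize(optics.grab_frame('wrist')[:,:,::-1],(800,600),interpolation=cv2.INTER_CUBIC)[0:500,250:550]
cv2.imwrite("pics/c5.png",np.hstack([a,w]))
y=-.2443;c=np.array([.5615,.1315]);Rn=np.array([[np.cos(y),-np.sin(y)],[np.sin(y),np.cos(y)]])
a=np.radians(25)
for L in(.13,.15): print('tip',c+Rn@[0,.075+L*np.sin(a)],.072+L*np.cos(a))
```

```text
[-0.0297  0.5246 -0.4272  1.7672  0.2696  0.9018 -0.8181]
t 18.5 pos [0.561  0.1322 0.198 ] d [1.6  0.   0.04] w [-0.   -0.02 -0.05] F [-0.3 -0.4 -0.7] grip 0.0811
tip [0.5929 0.2576] 0.18982001231476447
tip [0.595  0.2658] 0.20794616805549748
```

View pics/c5.png

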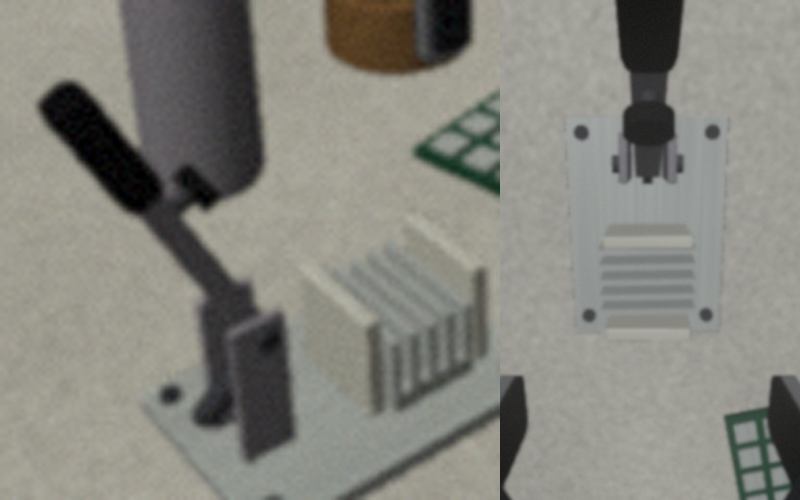

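Side and wrist crops: the sink lies fins up in the channel and looks centred (ends at cols 601–695, walls at 602–692). The lever is still open. Next I go over and behind the handle with the gripper shut.

arm_command(delta_pos=[[-0.4, 0, 0], [-0.8, 0, 0], [-0.8, 0, 0], [-0.5, 0, 0], [-0.2, 0, -0.3], [0, 0, -0.8], [0, 0, -1], [0, 0, -1], [0, 0, -1], [0, 0, -1]], rotation=[[0, -0.02, -0.05], [0, 0, 0], [0, 0, 0], [0, 0, 0], [0, 0, 0], [0, 0, 0], [0, 0, 0], [0, 0, 0], [0, 0, 0], [0, 0, 0]], gripper=1, grip_force=20)

```text
clock: 19.6
position: [0.5971, 0.2826, 0.2727]
tool_rot: [-0.771, 1.56, -2.593]
force: [-0.1, 0.3, 0.9]
grip_width: 0.0002
```

arm_command(delta_pos=[[0, 0, -0.8], [0, 0, -0.3], [0, 0, 0], [0, 0, 0]], rotation=[[0, 0, 0], [0, 0, 0], [0, 0, 0], [0, 0, 0]])

```text
clock: 20.0
position: [0.603, 0.3214, 0.2669]
tool_rot: [-0.909, 1.554, -2.724]
force: [-0.2, 0.2, -0.4]
grip_width: -0.0
```

Run:
```python
from h import *
y=-.2443;c=np.array([.5615,.1315]);Rn=np.array([[np.cos(y),-np.sin(y)],[np.sin(y),np.cos(y)]])
plan([*(c+Rn@[0,.183]),.200],down(y))
```

```text
t 20.0 pos [0.603  0.3214 0.2669] d [2.23 0.22 0.35] w [-0.    0.1   0.13] F [-0.2  0.2 -0.4] grip -0.0
```

arm_command(delta_pos=[[0.2, 0.15, 0.1], [0.5, 0, 0], [0.6, 0, 0], [0.5, 0, 0], [0.3, 0, 0], [0.1, 0, 0], [0, 0, 0]], rotation=[[0, 0.1, 0.13], [0, 0, 0], [0, 0, 0], [0, 0, 0], [0, 0, 0], [0, 0, 0], [0, 0, 0]])

```text
clock: 20.7
position: [0.6066, 0.3117, 0.1958]
tool_rot: [-0.124, 1.567, -1.945]
force: [-0.4, 0.9, 0.0]
grip_width: 0.0001
```

Run:
```python
from h import *
y=-.2443;c=np.array([.5615,.1315]);Rn=np.array([[np.cos(y),-np.sin(y)],[np.sin(y),np.cos(y)]])
plan([*(c+Rn@[0,.183]),.200],down(y))
plan([*(c+Rn@[0,-.005]),.200],down(y))
cv2.imwrite("pics/s6.png",cv2.resize(optics.grab_frame('side')[150:300,80:280,::-1],(800,600),interpolation=cv2.INTER_CUBIC))
```

```text
t 20.7 pos [0.6066 0.3117 0.1958] d [-0.14 -0.01  0.09] w [-0.05  0.03  0.  ] F [-0.4  0.9  0. ] grip 0.0001
t 20.7 pos [0.6066 0.3117 0.1958] d [-0.12  0.03  6.36] w [-0.05  0.03  0.  ] F [-0.4  0.9  0. ] grip 0.0001
```

View pics/s6.png

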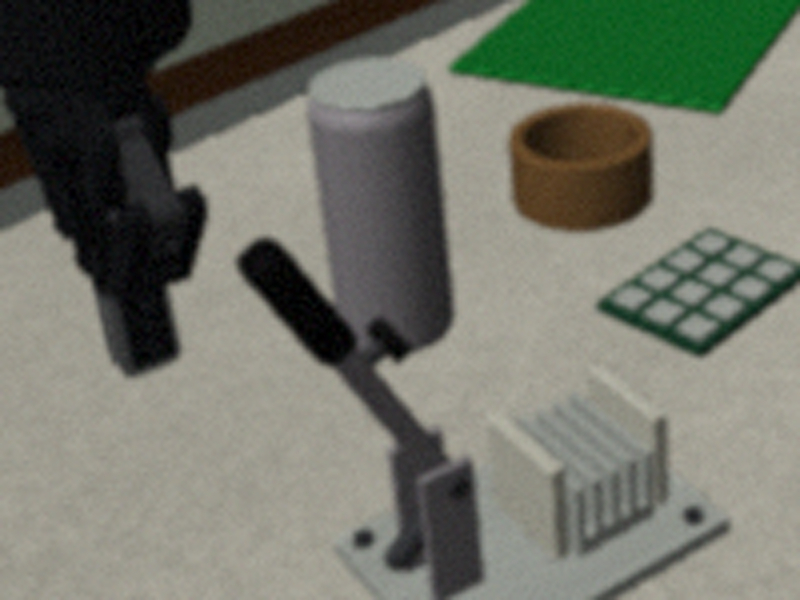

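arm_command(delta_pos=[[-0.1, 0.03, 0.3], [0, 0, 0.5], [0, 0, 0.5], [0, 0, 0.5], [0, 0, 0.5], [0, 0, 0.5], [0, 0, 0.5], [0, 0, 0.5]], rotation=[[-0.05, 0.03, 0], [0, 0, 0], [0, 0, 0], [0, 0, 0], [0, 0, 0], [0, 0, 0], [0, 0, 0], [0, 0, 0]])

```text
clock: 21.55
position: [0.5809, 0.2021, 0.208]
tool_rot: [2.642, 1.545, 0.831]
force: [1.2, 7.3, -4.3]
grip_width: 0.0002
```

Run:
```python
from h import *
y=-.2443;c=np.array([.5615,.1315]);Rn=np.array([[np.cos(y),-np.sin(y)],[np.sin(y),np.cos(y)]])
plan([*(c+Rn@[0,-.005]),.200],down(y))
```

```text
t 21.55 pos [0.5809 0.2021 0.208 ] d [ 0.2  -0.07  2.61] w [ 0.04 -0.22 -0.12] F [ 1.2  7.3 -4.3] grip 0.0002
```

arm_command(delta_pos=[[0.1, -0.05, 0.5], [0.1, 0, 0.5], [0.05, 0, 0.5], [0.05, 0, 0.5], [0.05, 0, 0.5]], rotation=[[0, -0.15, -0.1], [0, -0.1, 0], [0, 0, 0], [0, 0, 0], [0, 0, 0]])

```text
clock: 22.05
position: [0.5607, 0.1232, 0.1999]
tool_rot: [1.703, 1.563, -0.11]
force: [0.8, -0.3, 0.2]
grip_width: 0.0002
```

Run:
```python
from h import *
y=-.2443;c=np.array([.5615,.1315]);Rn=np.array([[np.cos(y),-np.sin(y)],[np.sin(y),np.cos(y)]])
plan([*(c+Rn@[0,-.005]),.200],down(y))
```

```text
t 22.05 pos [0.5607 0.1232 0.1999] d [-0.   -0.04 -0.11] w [ 0.02 -0.01 -0.08] F [ 0.8 -0.3  0.2] grip 0.0002
```

arm_command(delta_pos=[[0, 0, 0], [0, 0, 0], [0, 0, 0], [-0.4, 0, 0], [-0.7, 0, 0], [-0.7, 0, 0], [-0.4, 0, 0], [-0.2, 0, 0], [0, 0, 0], [0, 0, 0]], rotation=[[0, 0, 0], [0, 0, 0], [0, 0, 0], [0, 0, 0], [0, 0, 0], [0, 0, 0], [0, 0, 0], [0, 0, 0], [0, 0, 0], [0, 0, 0]])

```text
clock: 23.05
position: [0.5595, 0.1224, 0.277]
tool_rot: [1.666, 1.563, -0.146]
force: [0.7, 0.6, -0.2]
grip_width: 0.0001
```

arm_command(delta_pos=[[0, 0, 0], [0, 0, 0], [0, 0, 0], [0, 0, 0], [0, 0, 0], [0, 0, 0], [0, 0, 0], [0, 0, 0]], rotation=[[0, 0, 0], [0, 0, 0], [0, 0, 0], [0, 0, 0], [0, 0, 0], [0, 0, 0], [0, 0, 0], [0, 0, 0]])

```text
clock: 23.85
position: [0.5587, 0.1221, 0.2746]
tool_rot: [1.399, 1.566, -0.413]
force: [-1.0, 0.7, -0.3]
grip_width: 0.0001
```

Run:
```python
from h import *
s,_=state();print(s['clock'],s['position'],s['force'])
a=cv2.resize(optics.grab_frame('side')[190:310,130:290,::-1],(533,400),interpolation=cv2.INTER_CUBIC)
b=cv2.resize(optics.grab_frame('scene')[130:290,110:370,::-1],(267,164),interpolation=cv2.INTER_AREA)
b=np.vstack([b,np.zeros((236,267,3),np.uint8)])
cv2.imwrite("pics/c7.png",np.hstack([a,b]))
```

```text
23.85 [0.55870736 0.12206455 0.27457695] [-0.9857948   0.7255595  -0.32616657]
```

View pics/c7.png

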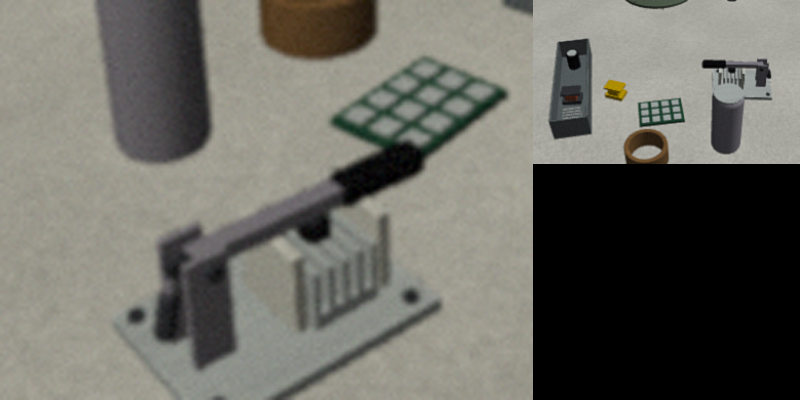

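The lever is down with the pad on the fins, at about (315,228) in the side crop. The sink is seated between the walls and the other items are in place. The gripper is clear above, so I'm handing in.

```bash
python3 -c "
from workcell import bot
print(bot.job_done())"
```

```text
the job is handed in; nothing more can be done
None
```

The heat sink is in the fixture's channel, fins up, with the clamp closed and its pad on the fins. I handed the job in at about 24 s of the 64 s limit.

- **What I did:** I took the heat sink out of the bin by its long sides and stood it on the bare bench. I then gripped it again by its ends, lowered it onto the channel floor (contact about 8 N) and let go. I pushed the handle from behind past its dead point, and it closed by itself.
- **Last checks:** The side view shows the lever down with the pad on the fins and the sink between the walls. The tumbler, tape roll, board panel and remaining bin parts look to be where they were. The gripper was about 20 cm above the bench, reading no force beyond noise.
- **What disagreed:** Before lowering, the two cameras differed by about 2 to 3 mm on how well the sink was centred across the channel. I took a point between the two. It went in without touching the walls and looked centred lengthwise afterwards.
- **Hardest contact:** Setting the sink down on the bench, before re-gripping, gave a brief reading of 39 N at the wrist through the held part. I backed off at once.

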